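# Clear the jar out of the clamping jig, close its jaw and lock it

## Task

The wooden sanding block is to be clamped in the jig, but a glitter jar is standing in the way between block and sliding jaw. Lift the jar out and stand it upright on the bare table clear of the jig; then, with the cam lever still up, push the jaw until the block is squarely home against the fixed stop, and fold the lever fully down to lock it. Do not tip the jar over, and leave the dish of caps and the larger jar where they are.

Things in the scene. Friction and masses are not known exactly. Their poses are not given: they have to be found in the camera images.
- jig: Wooden clamping jig fixed to the table. Bed 250 x 110 x 12 mm (from x = -122 to +128 mm of its frame); origin under the bed at table height, axes: z up, x from the fixed stop towards the jaw, y across. The fixed stop is the upright 20 mm thick, 110 mm wide board at the -x end, its inner face at x = -100 mm, its top 45 mm above the table. The jaw slides on the bed towards -x.
- jaw (a joint): Sliding jaw, metres it has closed: 0 = its face at jig x = +50 mm; 0.110 = its face is 40 mm from the stop, which holds the block home; mechanical end 0.116. About 2 N of friction. The jaw board is 18 mm thick, 100 mm wide, its top 49 mm above the table; behind it (+x) a 50 mm wide carriage runs back 55 mm, its top 41 mm above the table, with the lever's two steel cheeks on it.
- jaw_face (a point): Centre of the jaw's clamping face (looks to jig -x), 31 mm above the table; moves with the jaw.
- jaw_back (a point): Centre of the back end of the jaw's carriage (looks to jig +x; 50 mm wide, from 13 to 41 mm above the table), 28 mm above the table: push here towards jig -x. Moves with the jaw.
- cam_lever (a joint): Cam lever on the jaw's carriage, radians: 0 = straight up (open), it swings about an axis along jig x towards jig +y, 1.57 = lying level (locked, its end). It stays where it is left; about 0.07 N m.
- lever_hinge (a point): Point on the lever's axis, 55 mm above the table, 37 mm ahead of the carriage's back end; moves with the jaw.
- lever_tip (a point): Free end of the lever, 56 mm from its axis; the outer 36 mm are a round black grip 13 mm thick. Moves with the lever.
- block: Wooden sanding block 40 x 85 x 31 mm, loose on the jig's bed next to the fixed stop; origin at the centre of its underside, x across its 40 mm width (along jig x when square), z up.
- jar: Glitter jar with a ribbed white screw lid, 43 mm in diameter and 58 mm tall, about 60 g, standing on the jig's bed between block and jaw; origin at the centre of its underside, z up.
- pad: Closed order pad with a red cover, 210 (x) x 151 (y) x 13 mm, lying fixed on the table; origin at the centre of its underside. Not part of the job.
- dish: Shallow white dish of caps, 82 mm in diameter, 20 mm high, on the table; leave it alone. Origin at the centre of its underside.
- big_jar: Larger glitter jar, 49 mm in diameter, 65 mm tall, on the table away from the jig; leave it alone. Origin at the centre of its underside.
There are look-alikes about, which are no part of the job. Leave any orange look-alike of the jar alone.

How it is judged:
On the way, in this order (a step that is already met when the one before it is completed fails the run):
1. the jar stands upright on the table clear of the jig, let go ((y of jar in the frame of jig above 0.08 m or y of jar in the frame of jig below -0.08 m or x of jar in the frame of jig above 0.153 m or x of jar in the frame of jig below -0.147 m) and angle between jar's own z axis and vertical below 0.12 rad and height (world z) of jar between -0.008 and 0.008 m and contact force between the fingers and jar below 0.1 N and linear speed of jar below 0.03 m/s), for 0.2 s.
2. with the lever still up, the jaw is pushed in and the block is squarely home against the stop (value of joint jaw above 0.106 m and x of block in the frame of jig below -0.0765 m and angle between the x axis of block and the x axis of jig, either way round below 0.06 rad and value of joint cam_lever below 0.6 rad), for 0.2 s.
At the end, for the whole second after the job is handed in: Jaw closed 106 mm or more, block within 3.5 mm of the stop and square to it (0.06 rad), lever down past 1.35 rad; jar at rest upright on the table, its whole foot off the jig; dish and larger jar within 30 mm of where they stood (value of joint jaw above 0.106 m and x of block in the frame of jig below -0.0765 m and angle between the x axis of block and the x axis of jig, either way round below 0.06 rad and value of joint cam_lever above 1.35 rad and (y of jar in the frame of jig above 0.08 m or y of jar in the frame of jig below -0.08 m or x of jar in the frame of jig above 0.153 m or x of jar in the frame of jig below -0.147 m) and angle between jar's own z axis and vertical below 0.12 rad and height (world z) of jar between -0.008 and 0.008 m and linear speed of jar below 0.02 m/s and distance of each of dish, big_jar from where it was at the start of the episode below 0.03 m); the robot touches nothing.
It fails at once if the jar is tipped over (more than 0.7 rad) (angle between jar's own z axis and vertical above 0.7 rad).
It fails at once if the dish is moved by more than 30 mm (distance of dish from where it was at the start of the episode above 0.03 m).
It fails at once if the larger jar is moved by more than 30 mm (distance of big_jar from where it was at the start of the episode above 0.03 m).
It also fails if it takes over 70 s, if anything falls off the work surface, if the arm or the gripper's body presses on something with over 40 N, if the wrist force passes 120 N, or if a joint passes its speed limit or range.

## Robot

A 7-joint arm with a two-finger parallel gripper is mounted at the origin on a cart in front of the work surface, level with it; the furniture and walls round the work are solid. World frame = base frame: x ahead of the robot, y to its left, z up, the work surface at z = 0. Lengths are in m, angles in rad, forces in N, time in s.
With the tool pointing down it reaches from about 0.35 to 0.9 m from the base axis. Payload 8.1 kg.
Tool frame: the origin (TCP) lies on the centre line of the jaws, within the pads' length; the fingertips stand 14 mm ahead of it and the grasp point (between the pads) lies 5 mm behind it; z points along the fingers, y is the direction in which the jaws open and shut (so a half turn about z gives the same grasp; the last joint's range is limited). The gripper opens to 92 mm and grips with 3 to 60 N. Pads are 19 mm wide; open, the fingers measure 130 mm over their backs; the gripper's body (75 mm by 190 mm) begins 47 mm behind the grasp point.
Start: joints at [1.161, 0.434, 0.025, 1.573, -0.012, 1.134, -0.075], TCP at [0.189, -0.596, 0.241] pointing down, gripper open.
Joint ranges: [-2.62, 2.62], [-0.44, 2.09], [-1.27, 1.32], [0.08, 2.57], [-1.32, 4.46], [0.12, 2], [-2.74, 2.74]. Speed limits (rad/s): [2.22, 2.22, 3.01, 3.01, 3.14, 3.14, 3.14].

## Interface

Orientations are given as a unit quaternion [w, x, y, z].
In Python, from station import manip, cams, models gives the robot as it stands.
- The arm moves only by the tool send_rows, never from a script. Its argument "deltas" is one flat list of numbers, 7 for each row, row after row: the opening, from 0 (shut) to 1 (fully open), then the shift along the tool's x, y, z in cm, then the turn, a rotation vector about the tool's x, y, z in degrees. A call has exactly 10 rows; each row is the pose to reach, as a shift and turn from the pose commanded when the call began, along the tool's axes at that moment; what a row does not reach only later rows make up. A row lasts 1/10 s, in which the tool goes at most 50 mm and 8.59 degrees, less where a joint would pass 70% of its speed; a pose out of reach is approached as far as the arm can. A call with a gripper value outside its range is refused whole. The fingers move at their own pace and stop on an object; "newtons" is the grip in N (left out, the last holds). Time passes only in rows, so rows that repeat a pose let the fingers close, or fill a call up. It gives the time, the measured TCP pose, the force and the opening at its end, in the units of the state.
- manip.get_obs(): the state, without advancing time (a new reading comes with each control period).
- cams.grab_frame(name): name is "scene" or "top"; returns a dict with "pixels" (420x560x3 uint8, red, green, blue), "fx", "fy", "cx", "cy" (pixels), "dist_coeffs" ([k1, k2, p1, p2, k3] as OpenCV has them; the pictures are not rectified), "R" (3x3) and "t" (3): a world point X has camera coordinates R X + t. Camera axes: x right, y down, z forward; pixel columns grow to the right and rows downward; lengths in m; the calibration is good to about 2 mm. A picture is of the moment at which its call begins. There is no depth.
- manip.hand_in(): hands the job in, once; it reports no verdict.
Trained networks look in a picture, given as the dict that the camera call returned (one of the last four; its "shot" number tells which), for a name from the list of things; names that differ only in an ending like _2 or _b are one class to them, and where a whole thing is asked for, a point or a joint stands for the part that bears it (a point fixed in the world has none). Each returns a list of dicts, best first, with "score" (0 to 1); they miss things now and then, are a little off and sometimes report something else, mostly with a low value. They report only what shows in the picture. A call takes as long as a camera call. They do not tell look-alikes from the thing itself.
- models.search_frame(picture, target): "location" ([column, row] in pixels, amid what is visible of it).
- models.masks_of(picture, target): "region" (420x560 bool, what is visible of it) and "location" ([column, row] in pixels, amid what is visible of it).
The state is a dict: "t": time; "qpos": joint angles; "qvel": joint speeds; "joint_efforts": joint torques, N m; "tool_pos": TCP position; "orientation": TCP orientation; "wrist_force": force on the tool from outside, world axes, zero at the start; "torque": the same for the moment, N m; "gripper_width": finger opening in m.
Only numpy, scipy, OpenCV 4.12 (cv2) and the standard library are available. Lean on these libraries where they do the work, as an engineer would, in place of code of your own. Each camera call takes 0.05 s, during which the arm holds its last target. There are 200 camera calls.

## Working session

There is one attempt and no reset: what is moved stays moved. The work goes in short steps, Python scripts to look and compute and a tool call to move; the robot and the scene stay as the last step left them, time stands still between calls to the robot, and variables do not carry over. Pictures are saved under pics/ and viewed, about 8 in all and at most 12, crops included, and the job is handed in when it is done.

Besides the shell and the picture viewer there is one more tool, called after "Call:" as a command line: name --argument value ..., lists and objects as JSON in quotes. send_rows: Moves the arm, as the interface text tells. Its arguments: {"type":"object","properties":{"deltas":{"type":"array"},"newtons":{"type":"number"}},"required":["deltas"]}

```bash
mkdir -p pics; ls; cat > h.py <<'E'
import numpy as np, cv2
from station import manip, cams, models
def grab(n,save=None):
    f=cams.grab_frame(n)
    if save: cv2.imwrite('pics/'+save,cv2.cvtColor(f['pixels'],cv2.COLOR_RGB2BGR))
    return f
def K(f): return np.array([[f['fx'],0,f['cx']],[0,f['fy'],f['cy']],[0,0,1.]])
def ray(f,p):
    u=cv2.undistortPoints(np.array([[p]],float),K(f),np.array(f['dist_coeffs'],float))[0,0]
    R=np.array(f['R']);t=np.array(f['t']);return -R.T@t, R.T@np.array([u[0],u[1],1.])
def atz(f,p,z):
    o,d=ray(f,p);return o+d*(z-o[2])/d[2]
def proj(f,X):
    return cv2.projectPoints(np.array(X,float).reshape(-1,3),cv2.Rodrigues(np.array(f['R'],float))[0],np.array(f['t'],float),K(f),np.array(f['dist_coeffs'],float))[0][:,0]
E
python3 - <<'E'
from h import *
np.set_printoptions(precision=3,suppress=True)
o=manip.get_obs();print({k:np.round(v,3) for k,v in o.items()})
for n in('top','scene'):
    f=grab(n,n+'0.png');R=np.array(f['R']);print(n,-R.T@np.array(f['t']),R[2])
    for x in['jig','jaw','cam_lever','block','jar','pad','dish','big_jar']:
        print(x,[(round(d['score'],2),np.round(d['location']),int(d['region'].sum()),atz(f,d['location'],0.03)) for d in models.masks_of(f,x)[:3]])
E
```

```text
pics
{'t': np.float64(0.0), 'qpos': array([ 1.161,  0.435,  0.025,  1.574, -0.012,  1.134, -0.075]), 'qvel': array([-0.002,  0.   ,  0.001,  0.   ,  0.   , -0.001,  0.001]), 'joint_efforts': array([ -0.001, -66.785,   0.985, -31.446,  -0.06 ,   0.043,   0.   ]), 'tool_pos': array([ 0.189, -0.595,  0.24 ]), 'orientation': array([-0.001,  0.988,  0.153, -0.   ]), 'wrist_force': array([0.197, 0.068, 0.246]), 'torque': array([ 0.034,  0.015, -0.067]), 'gripper_width': np.float64(0.092)}
top [0.396 0.183 1.163] [ 0.108  0.002 -0.994]
jig []
jaw [(0.75, array([367., 221.]), 911, array([ 0.493, -0.009,  0.03 ]))]
cam_lever []
block [(0.8, array([383., 279.]), 744, array([ 0.36 , -0.043,  0.03 ]))]
jar [(0.85, array([364., 253.]), 331, array([ 0.419, -0.002,  0.03 ])), (0.76, array([172., 294.]), 356, array([0.321, 0.439, 0.03 ]))]
pad [(0.93, array([239., 241.]), 5370, array([0.444, 0.288, 0.03 ]))]
dish []
big_jar [(0.65, array([277., 140.]), 425, array([0.684, 0.203, 0.03 ]))]
scene [0.152 0.705 0.727] [ 0.4   -0.578 -0.712]
jig [(0.69, array([334., 197.]), 2059, array([0.45, 0.01, 0.03]))]
jaw [(0.85, array([320., 187.]), 719, array([ 0.499, -0.005,  0.03 ]))]
cam_lever [(0.4, array([320., 170.]), 109, array([ 0.536, -0.066,  0.03 ]))]
block [(0.88, array([372., 199.]), 492, array([ 0.36 , -0.038,  0.03 ]))]
jar [(0.9, array([346., 195.]), 368, array([ 0.425, -0.014,  0.03 ])), (0.59, array([284., 355.]), 626, array([0.319, 0.445, 0.03 ]))]
pad [(0.71, array([320., 187.]), 644, array([ 0.499, -0.004,  0.03 ])), (0.65, array([274., 273.]), 4747, array([0.44 , 0.302, 0.03 ]))]
dish [(0.88, array([249., 195.]), 332, array([0.64 , 0.132, 0.03 ]))]
big_jar [(0.72, array([219., 205.]), 485, array([0.681, 0.207, 0.03 ])), (0.48, array([323., 178.]), 133, array([ 0.511, -0.039,  0.03 ]))]
```

```bash
python3 - <<'E'
import cv2
a=cv2.imread('pics/top0.png');b=cv2.imread('pics/scene0.png')
cv2.imwrite('pics/c1.png',cv2.resize(a[130:330,250:450],(800,800),interpolation=cv2.INTER_CUBIC)[:600])
a2=cv2.resize(a[150:320,270:440],(600,600),interpolation=cv2.INTER_CUBIC)
cv2.imwrite('pics/c1.png',a2)
cv2.imwrite('pics/c2.png',cv2.resize(b[130:250,230:390],(800,600),interpolation=cv2.INTER_CUBIC))
E
```

```text
(no output)
```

View pics/top0.png

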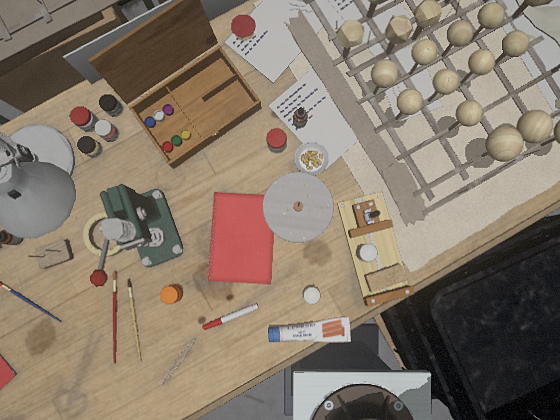

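View pics/c1.png

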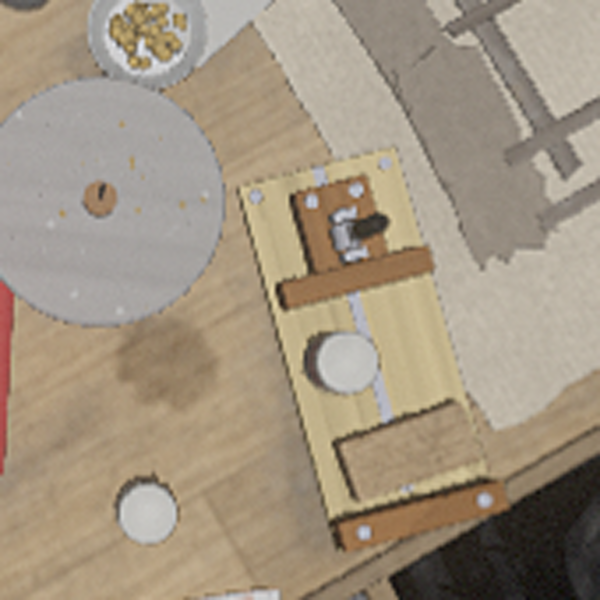

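View pics/c2.png

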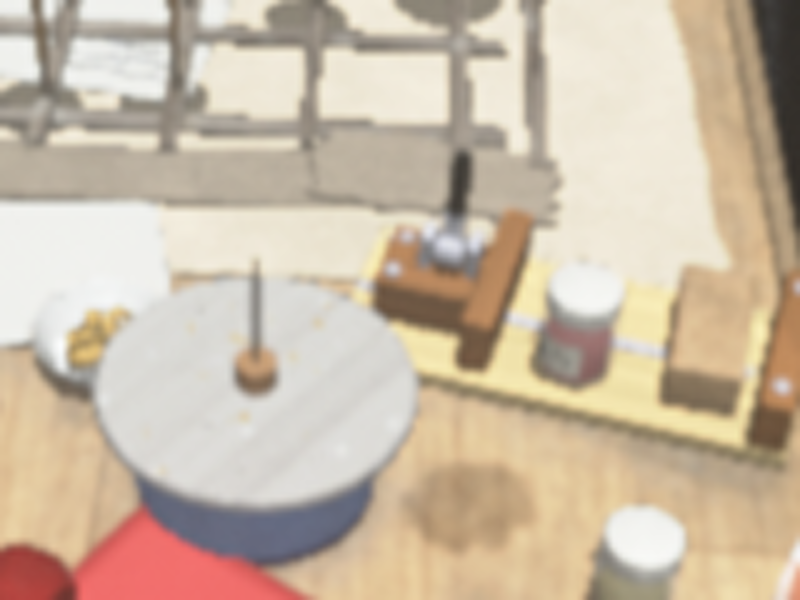

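The top view shows the jig at (340–410, 192–305). The target jar (white lid, red body) is on the bed at (367,253). A white-lidded look-alike stands at (311,295) and an orange one at (171,294). A drum with a spike is at (298,206), the dish at (311,157) and the big jar at (277,140).

```bash
python3 - <<'E'
from h import *
from scipy.optimize import least_squares
np.set_printoptions(precision=4,suppress=True)
T=grab('top');S=grab('scene')
c1=lambda x,y:(270+x/600*170-.36,150+y/600*170-.36)
c2=lambda x,y:(230+x/5-.4,130+y/5-.4)
P=np.array([(.128,.055,.012),(.128,-.055,.012),(-.1,.055,.045),(-.1,-.055,.045),(-.12,-.055,.045),(-.12,.055,.045)])
px=np.array([c1(*p) for p in[(240,188),(397,148),(335,520),(503,482),(508,510),(343,550)]])
def W(v,P):
    c,s=np.cos(v[2]),np.sin(v[2]);return np.c_[v[0]+c*P[:,0]-s*P[:,1],v[1]+s*P[:,0]+c*P[:,1],P[:,2]]
r=least_squares(lambda v:(proj(T,W(v,P))-px).ravel(),[.44,-.02,.2]);v=r.x;print('jig',v,'deg',np.degrees(v[2]));print(r.fun.reshape(-1,2))
np.save('jig.npy',v)
inv=lambda X:np.array([np.cos(v[2])*(X[0]-v[0])+np.sin(v[2])*(X[1]-v[1]),-np.sin(v[2])*(X[0]-v[0])+np.cos(v[2])*(X[1]-v[1]),X[2]])
def tri(a,b):
    o1,d1=ray(T,a);o2,d2=ray(S,b);s=np.linalg.lstsq(np.c_[d1,-d2],o2-o1,rcond=None)[0];A=o1+d1*s[0];B=o2+d2*s[1];return (A+B)/2,np.linalg.norm(A-B)
for n,a,b in[('drumknob',(100,195),(256,362)),('jarlid',(348,362),(586,290)),('spike',(100,185),(256,262)),('levertip',(380,222),(461,156)),('drumedgeR',(222,215),(417,385)),('jawfaceNear',(285,308),(475,365))]:
    X,e=tri(c1(*a),c2(*b));print(n,X,e,inv(X))
X=atz(T,c1(348,362),.070);print('jar',X,inv(X)); X=atz(S,c2(586,290),.070);print('jarS',X,inv(X))
print('jawface',inv(atz(T,c1(285,308),.049)),inv(atz(T,c1(432,270),.049)))
for n,p in [('blkTR',(460,402)),('blkTL',(335,438)),('blkBL',(355,500))]:print(n,inv(atz(T,c1(*p),.043)))
print('whitejar',inv(atz(T,c1(147,513),.06)))
for a in range(0,360,45):
  p=(100+125*np.cos(np.radians(a)),202+124*np.sin(np.radians(a)));print(inv(atz(T,c1(*p),.06))[:2])
# expected projection check in scene
print(proj(S,W(v,P)),)
E
```

```text
jig [ 0.4294 -0.027   0.2533] deg 14.511189972276163
[[-0.2217 -1.0445]
 [ 0.2108 -0.8449]
 [ 0.0339  0.8088]
 [-0.5081 -0.4372]
 [ 0.4329  0.3268]
 [ 0.0545  1.0559]]
drumknob [0.523  0.1534 0.0853] 0.0003421283948272367 [0.1358 0.1513 0.0853]
jarlid [ 0.4214 -0.0038  0.0668] 0.0018497584902052104 [-0.0019  0.0245  0.0668]
spike [0.5214 0.1555 0.1517] 0.0010022567999338266 [0.1348 0.1536 0.1517]
levertip [ 0.5065 -0.0167  0.1087] 0.0029731384602102212 [ 0.0772 -0.0093  0.1087]
drumedgeR [0.5021 0.0625 0.0111] 0.036594813189457676 [0.0928 0.0684 0.0111]
jawfaceNear [0.4602 0.0306 0.0185] 0.0074932027726425775 [0.0442 0.048  0.0185]
jar [ 0.4205 -0.0036  0.07  ] [-0.0028  0.0249  0.07  ]
jarS [0.4209 0.0001 0.07  ] [-0.0014  0.0284  0.07  ]
jawface [0.04   0.0517 0.049 ] [ 0.0407 -0.0465  0.049 ]
blkTR [-0.0456 -0.043   0.043 ]
blkTL [-0.0483  0.041   0.043 ]
blkBL [-0.0894  0.0387  0.043 ]
whitejar [-0.0638  0.1703  0.06  ]
[0.1147 0.0733]
[0.066 0.11 ]
[0.0572 0.1703]
[0.0931 0.2192]
[0.1533 0.2285]
[0.2028 0.1922]
[0.2121 0.1312]
[0.1753 0.0818]
[[295.321  198.928 ]
 [306.9743 174.4742]
 [381.6035 210.4093]
 [388.0185 183.3265]
 [395.4611 184.9748]
 [389.5846 212.3131]]
```

View pics/scene0.png

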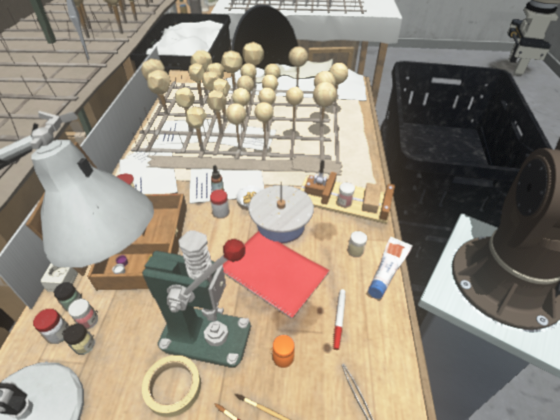

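The scene view matches the fit: jig at about (0.43, -0.027) with yaw 14.5°, target jar at jig (0, 0.026). There is free table at jig (0, 0.115), with the spiked drum further towards +x.

```bash
cat >> h.py <<'E'
from scipy.spatial.transform import Rotation as Ro
np.set_printoptions(precision=3,suppress=True)
V=np.load('jig.npy') if __import__('os').path.exists('jig.npy') else None
def j2w(x,y,z):
    c,s=np.cos(V[2]),np.sin(V[2]);return np.array([V[0]+c*x-s*y,V[1]+s*x+c*y,z])
def w2j(X):
    c,s=np.cos(V[2]),np.sin(V[2]);a,b=X[0]-V[0],X[1]-V[1];return np.array([c*a+s*b,-s*a+c*b,X[2]])
def Rt(tilt=0): # tool x along jig x, z down; tilt deg about jig y (fingers lean to -x, body back to +x)
    return Ro.from_euler('z',V[2])*Ro.from_euler('y',tilt,degrees=True)*Ro.from_quat([1,0,0,0])
def delta(p,R=None,p0=None,R0=None):
    o=manip.get_obs();q=o['orientation'];R0=R0 or Ro.from_quat([q[1],q[2],q[3],q[0]]);p0=o['tool_pos'] if p0 is None else p0
    R=R or R0
    print('cm',R0.inv().apply(np.array(p)-p0)*100,'deg',np.degrees((R0.inv()*R).as_rotvec()))
E
python3 - <<'E'
from h import *
print(Rt().as_matrix())
delta(np.array([.4206,-.002,.24]),Rt())
E
```

```text
[[ 0.968  0.251  0.   ]
 [ 0.251 -0.968  0.   ]
 [ 0.     0.    -1.   ]]
cm [ 40.036 -49.609   0.071] deg [0.004 0.001 3.066]
```

Call:
send_rows --deltas '[1,40,-49.6,0,0,0,3.07,1,40,-49.6,0,0,0,3.07,1,40,-49.6,0,0,0,3.07,1,40,-49.6,0,0,0,3.07,1,40,-49.6,0,0,0,3.07,1,40,-49.6,0,0,0,3.07,1,40,-49.6,0,0,0,3.07,1,40,-49.6,0,0,0,3.07,1,40,-49.6,0,0,0,3.07,1,40,-49.6,0,0,0,3.07]' --newtons 15

```text
t: 2.0
tool_pos: [0.3708, -0.1282, 0.2412]
orientation: [0.0, 0.992, 0.126, 0.001]
wrist_force: [1.0, -0.3, 0.2]
gripper_width: 0.0919
```

```bash
python3 - <<'E'
from h import *
o=manip.get_obs();print(o['t'],o['tool_pos'])
delta(np.array([.4206,-.002,.12]),Rt())
E
```

```text
2.0 [ 0.371 -0.128  0.241]
cm [  7.963 -10.982  12.112] deg [ 0.054 -0.051 -0.027]
```

Call:
send_rows --deltas '[1,8,-11,2,0,0,0,1,8,-11,4,0,0,0,1,8,-11,6,0,0,0,1,8,-11,8,0,0,0,1,8,-11,12.1,0,0,0,1,8,-11,12.1,0,0,0,1,8,-11,12.1,0,0,0,1,8,-11,12.1,0,0,0,1,8,-11,12.1,0,0,0,1,8,-11,12.1,0,0,0]'

```text
t: 3.0
tool_pos: [0.4212, -0.0038, 0.121]
orientation: [0.0, 0.992, 0.126, 0.001]
wrist_force: [1.0, -0.2, -0.1]
gripper_width: 0.0917
```

```bash
python3 - <<'E'
from h import *
o=manip.get_obs();print(o['t'],o['tool_pos'],w2j(o['tool_pos']))
f=grab('scene')
a=cv2.cvtColor(f['pixels'],cv2.COLOR_RGB2BGR);cv2.imwrite('pics/s1.png',cv2.resize(a[80:250,230:430],(800,680),interpolation=cv2.INTER_CUBIC)[:600])
d=models.masks_of(f,'jar')
print([(round(x['score'],2),x['location'],w2j(atz(f,x['location'],.04))) for x in d])
delta(np.array([.4206,-.002,.046]),Rt())
E
```

```text
3.0 [ 0.421 -0.004  0.121] [-0.002  0.025  0.121]
[(0.95, [284.2, 352.5], array([0.011, 0.485, 0.04 ])), (0.83, [345.4, 197.3], array([-0.003,  0.033,  0.04 ])), (0.58, [335.9, 198.8], array([0.02 , 0.047, 0.04 ]))]
cm [ 0.012 -0.173  7.449] deg [ 0.036 -0.082 -0.035]
```

View pics/s1.png

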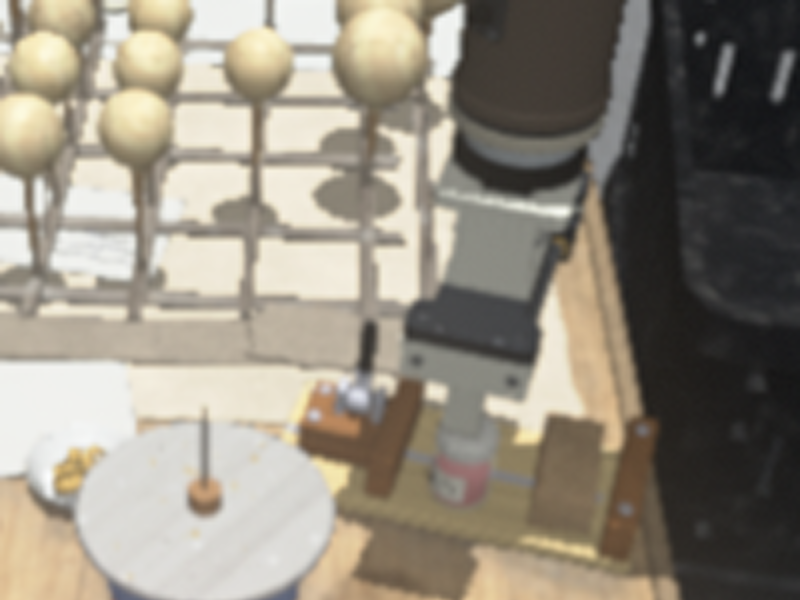

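The gripper is centred over the red-bodied jar (s1 about (463,460)). The lever at (368,360) stands clear of the gripper body. Next I descend and grip.

Call:
send_rows --deltas '[1,0,-0.1,2,0,0,0,1,0,-0.1,4,0,0,0,1,0,-0.1,6,0,0,0,1,0,-0.1,7.4,0,0,0,1,0,-0.1,7.4,0,0,0,0.3,0,-0.1,7.4,0,0,0,0,0,-0.1,7.4,0,0,0,0,0,-0.1,7.4,0,0,0,0,0,-0.1,7.4,0,0,0,0,0,-0.1,7.4,0,0,0]' --newtons 15

```text
t: 4.1
tool_pos: [0.4203, -0.0026, 0.0461]
orientation: [0.0, 0.992, 0.126, 0.0]
wrist_force: [0.3, -0.7, -0.7]
gripper_width: 0.0569
```

Call:
send_rows --deltas '[0,0,0,0,0,0,0,0,0,0,0,0,0,0,0,0,0,0,0,0,0,0,0,0,0,0,0,0,0,0,0,0,0,0,0,0,0,0,0,0,0,0,0,0,0,-1.5,0,0,0,0,0,0,-3.5,0,0,0,0,0,0,-5,0,0,0,0,0,0,-5,0,0,0]'

```text
t: 5.1
tool_pos: [0.4211, -0.0023, 0.0971]
orientation: [0.0, 0.992, 0.126, 0.001]
wrist_force: [0.8, -0.3, -1.2]
gripper_width: 0.0411
```

```bash
python3 - <<'E'
from h import *
o=manip.get_obs();print(o['t'],o['tool_pos'],w2j(o['tool_pos']),o['gripper_width'])
f=grab('scene','s2.png')
print([(round(x['score'],2),x['location'],w2j(atz(f,x['location'],.09))) for x in models.masks_of(f,'jar')])
delta(j2w(0,.115,.0965),Rt())
E
```

```text
5.1 [ 0.421 -0.002  0.097] [-0.002  0.026  0.097] 0.04111192488747512
[(0.77, [284.4, 352.3], array([0.004, 0.506, 0.09 ])), (0.66, [345.9, 189.7], array([-0.004,  0.06 ,  0.09 ])), (0.43, [340.4, 199.7], array([0.001, 0.1  , 0.09 ]))]
cm [ 0.288 -8.901 -0.097] deg [ 0.011 -0.021 -0.011]
```

Call:
send_rows --deltas '[0,0.3,-2.5,0,0,0,0,0,0.3,-5,0,0,0,0,0,0.3,-7.5,0,0,0,0,0,0.3,-8.9,0,0,0,0,0,0.3,-8.9,2,0,0,0,0,0.3,-8.9,4,0,0,0,0,0.3,-8.9,5.2,0,0,0,0,0.3,-8.9,5.8,0,0,0,0,0.3,-8.9,6.2,0,0,0,0,0.3,-8.9,6.2,0,0,0]'

```text
t: 6.2
tool_pos: [0.4004, 0.0844, 0.0334]
orientation: [0.0, 0.992, 0.126, -0.0]
wrist_force: [-0.5, 0.4, -0.4]
gripper_width: 0.0408
```

Call:
send_rows --deltas '[0,0,0,0,0,0,0,0.75,0,0,0,0,0,0,0.75,0,0,0,0,0,0,0.75,0,0,0,0,0,0,0.75,0,0,0,0,0,0,0.75,0,0,-2,0,0,0,0.75,0,0,-5,0,0,0,0.75,0,0,-9,0,0,0,0.75,0,0,-14,0,0,0,0.75,0,0,-14,0,0,0]'

```text
t: 7.2
tool_pos: [0.4037, 0.0856, 0.179]
orientation: [-0.0, 0.992, 0.126, 0.005]
wrist_force: [0.4, -0.5, -1.5]
gripper_width: 0.0687
```

```bash
python3 - <<'E'
from h import *
o=manip.get_obs();print(o['t'],o['tool_pos'],w2j(o['tool_pos']),o['gripper_width'],o['wrist_force'])
f=grab('scene')
a=cv2.cvtColor(f['pixels'],cv2.COLOR_RGB2BGR);cv2.imwrite('pics/s3.png',cv2.resize(a[120:270,230:430],(800,600),interpolation=cv2.INTER_CUBIC))
g=grab('top');b=cv2.cvtColor(g['pixels'],cv2.COLOR_RGB2BGR)
cv2.imwrite('pics/t3.png',b)
for n in('jar','jaw','block','jaw_back','lever_hinge','lever_tip','jaw_face'):
  for q in(f,g):
    z={'jar':.029,'jaw':.04,'block':.043,'jaw_back':.028,'lever_hinge':.055,'lever_tip':.111,'jaw_face':.031}[n]
    print(n,[(round(x['score'],2),np.round(x['location']),w2j(atz(q,x['location'],z))[:2]) for x in models.search_frame(q,n)[:3]])
E
```

```text
7.2 [0.404 0.086 0.179] [0.003 0.115 0.179] 0.06871050133654508 [ 0.439 -0.51  -1.548]
jar [(0.7, array([284., 353.]), array([0.012, 0.481])), (0.63, array([332., 220.]), array([0.011, 0.116])), (0.53, array([318., 189.]), array([0.075, 0.015]))]
jar [(0.64, array([171., 293.]), array([0.015, 0.48 ])), (0.16, array([364., 211.]), array([0.091, 0.003]))]
jaw [(0.89, array([318., 190.]), array([0.073, 0.031]))]
jaw [(0.55, array([361., 210.]), array([0.094, 0.011]))]
block [(0.93, array([373., 199.]), array([-0.072,  0.018]))]
block []
jaw_back [(0.94, array([320., 187.]), array([0.076, 0.002])), (0.7, array([371., 201.]), array([-0.069,  0.011]))]
jaw_back [(0.68, array([362., 210.]), array([0.094, 0.007]))]
lever_hinge [(0.76, array([322., 189.]), array([0.061, 0.038]))]
lever_hinge [(0.66, array([362., 208.]), array([0.097, 0.01 ]))]
lever_tip [(0.58, array([218., 204.]), array([0.262, 0.231])), (0.39, array([249., 195.]), array([0.207, 0.181]))]
lever_tip []
jaw_face [(0.81, array([317., 187.]), array([0.081, 0.009]))]
jaw_face [(0.84, array([362., 210.]), array([0.095, 0.006]))]
```

View pics/s3.png

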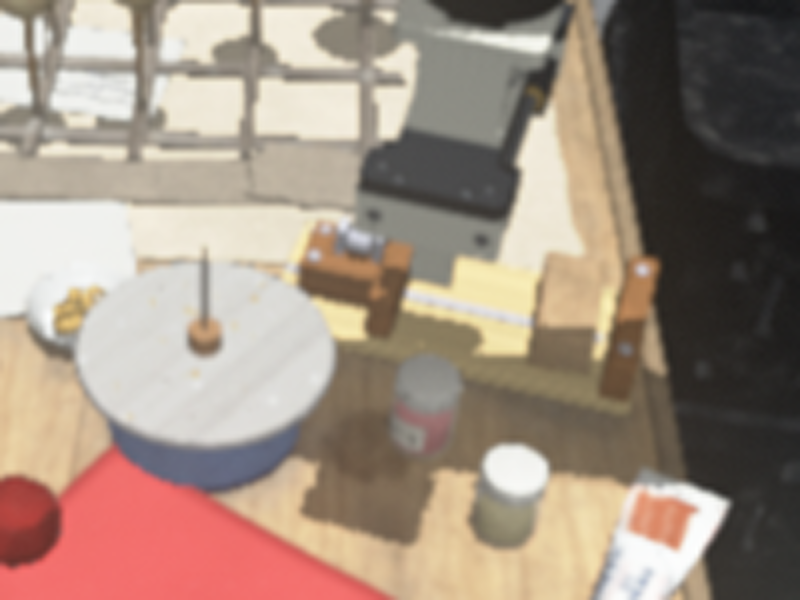

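The jar stands upright on the bare table at s3 (427,405), clear of the jig and drum, with the lever still up at (358,238). Next I work out the push pose and check the nearest rack ball.

```bash
python3 - <<'E'
from h import *
T=grab('top');S=grab('scene')
c1=lambda x,y:(270+x/600*170-.36,150+y/600*170-.36)
for p in[(293,196),(366,177)]:print('carr back top',w2j(atz(T,c1(*p),.041)))
for p in[(505,142),(469,113),(409,101)]:
  for b in[(324,94),(325,93)]:
    o1,d1=ray(T,p);o2,d2=ray(S,b);s=np.linalg.lstsq(np.c_[d1,-d2],o2-o1,rcond=None)[0];A=o1+d1*s[0];B=o2+d2*s[1]
    print(p,w2j((A+B)/2),np.linalg.norm(A-B))
print(w2j(atz(T,(415,215),0.0)),w2j(atz(T,(385,165),0.0)),'strip')
R=Rt(15);print(R.as_matrix())
delta(j2w(.003,.115,.26),Rt())
delta(j2w(.175,0,.22),R)
E
```

```text
carr back top [0.109 0.027 0.041]
carr back top [ 0.11  -0.023  0.041]
(505, 142) [ 0.155 -0.312  0.133] 0.000400682468402768
(505, 142) [ 0.153 -0.31   0.138] 0.002354876160361929
(469, 113) [ 0.183 -0.238  0.176] 0.08627369202374331
(469, 113) [ 0.181 -0.236  0.181] 0.08842801995375707
(409, 101) [ 0.181 -0.091  0.266] 0.14879120519015537
(409, 101) [ 0.179 -0.09   0.27 ] 0.1503483551729017
[ 0.054 -0.118  0.   ] [ 0.188 -0.08   0.   ] strip
[[ 0.935  0.251 -0.251]
 [ 0.242 -0.968 -0.065]
 [-0.259  0.    -0.966]]
cm [ 0.284  0.005 -8.627] deg [ 0.002 -0.002 -0.008]
cm [17.486 11.502 -4.626] deg [  0.001 -15.002  -0.008]
```

```bash
python3 - <<'E'
from h import *
delta(j2w(.15,-.005,.21),Rt(10))
E
```

```text
cm [14.986 12.003 -3.626] deg [  0.001 -10.002  -0.008]
```

Call:
send_rows --deltas '[0,0,0,-3.6,0,0,0,0,0,3,-3.6,0,0,0,0,3,6,-3.6,0,0,0,0,6,9,-3.6,0,-5,0,0,10,12,-3.6,0,-10,0,0,15,12,-3.6,0,-10,0,0,15,12,-3.6,0,-10,0,0,15,12,-3.6,0,-10,0,0,15,12,-3.6,0,-10,0,0,15,12,-3.6,0,-10,0]'

```text
t: 9.1
tool_pos: [0.575, 0.0056, 0.2102]
orientation: [0.011, 0.988, 0.126, -0.086]
wrist_force: [-0.3, 0.3, 0.7]
gripper_width: 0.0005
```

```bash
python3 - <<'E'
from h import *
o=manip.get_obs();print(o['t'],w2j(o['tool_pos']),o['gripper_width'],o['qpos'])
delta(j2w(.15,-.005,.044),Rt(10))
R0=Rt(10);delta(j2w(.022,-.005,.044),R0,j2w(.15,-.005,.044),R0)
E
```

```text
9.1 [ 0.149 -0.005  0.21 ] 0.00046862111413439287 [ 0.135  0.513 -0.38   1.567  0.199  1.276 -1.609]
cm [ 2.971 -0.005 16.356] deg [ 0.031 -0.    -0.005]
cm [-12.606  -0.      2.223] deg [0. 0. 0.]
```

Call:
send_rows --deltas '[0,1,0,4,0,0,0,0,2,0,8,0,0,0,0,2.5,0,12,0,0,0,0,3,0,14,0,0,0,0,3,0,15,0,0,0,0,3,0,16,0,0,0,0,3,0,16.3,0,0,0,0,3,0,16.3,0,0,0,0,3,0,16.3,0,0,0,0,3,0,16.3,0,0,0]'

```text
t: 10.1
tool_pos: [0.5778, 0.0062, 0.0449]
orientation: [0.011, 0.988, 0.126, -0.086]
wrist_force: [-1.1, -0.5, 1.3]
gripper_width: 0.0006
```

```bash
python3 - <<'E'
from h import *
o=manip.get_obs();print(o['t'],w2j(o['tool_pos']),o['wrist_force'])
f=grab('scene')
a=cv2.cvtColor(f['pixels'],cv2.COLOR_RGB2BGR);cv2.imwrite('pics/s4.png',cv2.resize(a[110:260,230:430],(800,600),interpolation=cv2.INTER_CUBIC))
delta(j2w(.022,-.005,.044),Rt(10))
E
```

```text
10.1 [ 0.152 -0.005  0.045] [-1.079 -0.537  1.253]
cm [-12.782  -0.002   2.309] deg [ 0.015 -0.074 -0.011]
```

View pics/s4.png

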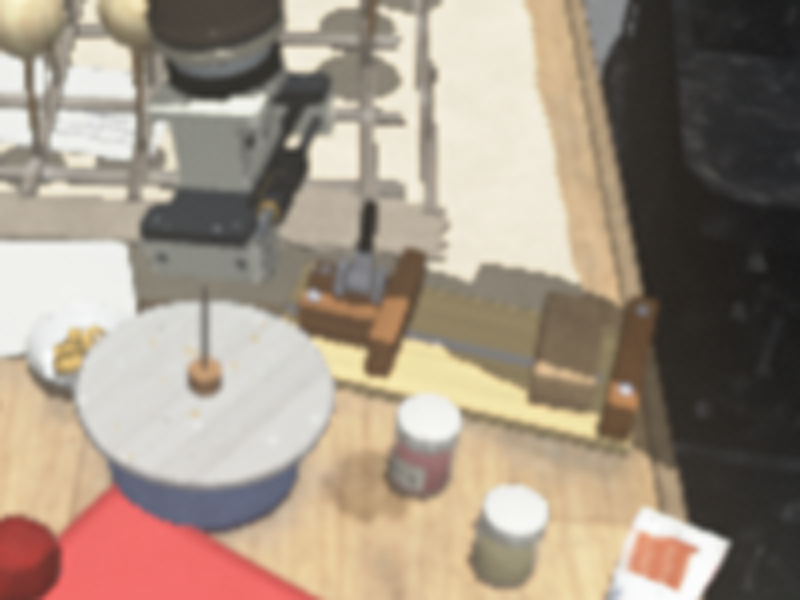

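The hand is down behind the carriage (s4 (220,250)), clear of the lever at (368,225) and the drum. The jar is upright at (427,445). Now I push.

Call:
send_rows --deltas '[0,-2,0,0.35,0,0,0,0,-3,0,0.53,0,0,0,0,-4,0,0.7,0,0,0,0,-5,0,0.88,0,0,0,0,-6,0,1.06,0,0,0,0,-7,0,1.23,0,0,0,0,-8,0,1.41,0,0,0,0,-9,0,1.6,0,0,0,0,-10,0,1.77,0,0,0,0,-10.5,0,1.86,0,0,0]'

```text
t: 11.15
tool_pos: [0.4726, -0.0212, 0.0439]
orientation: [0.011, 0.988, 0.126, -0.087]
wrist_force: [1.8, -0.8, 1.0]
gripper_width: 0.0005
```

```bash
python3 - <<'E'
from h import *
o=manip.get_obs();print(o['t'],w2j(o['tool_pos']),o['wrist_force'])
f=grab('scene')
a=cv2.cvtColor(f['pixels'],cv2.COLOR_RGB2BGR);cv2.imwrite('pics/s5.png',cv2.resize(a[130:230,290:424],(800,600),interpolation=cv2.INTER_CUBIC))
E
```

```text
11.15 [ 0.043 -0.005  0.044] [ 1.789 -0.797  0.969]
```

View pics/s5.png

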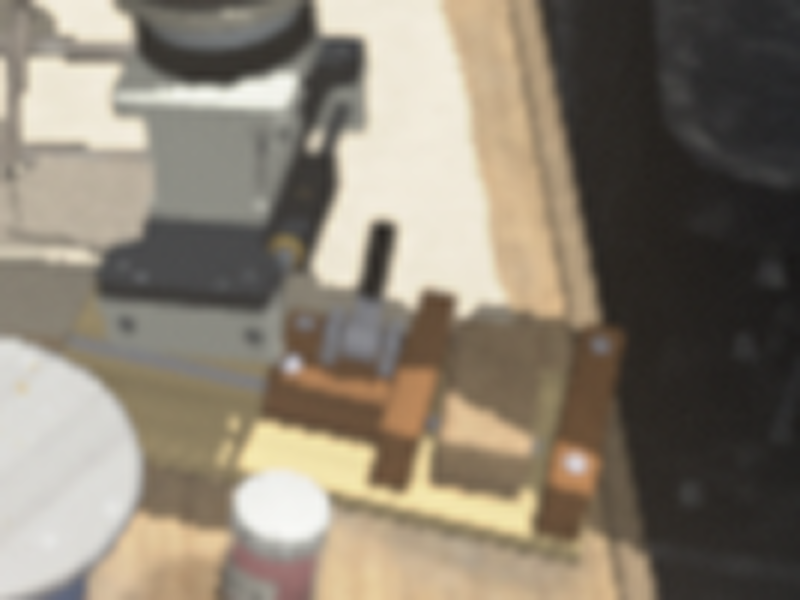

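The jaw is nearly touching the block, with a gap still between block and stop and the lever still up. I keep pushing gently.

Call:
send_rows --deltas '[0,-0.4,0,0.07,0,0,0,0,-0.8,0,0.14,0,0,0,0,-1.2,0,0.21,0,0,0,0,-1.5,0,0.26,0,0,0,0,-1.7,0,0.3,0,0,0,0,-1.8,0,0.32,0,0,0,0,-1.9,0,0.33,0,0,0,0,-2.0,0,0.35,0,0,0,0,-2.0,0,0.35,0,0,0,0,-2.0,0,0.35,0,0,0]'

```text
t: 12.2
tool_pos: [0.4575, -0.025, 0.0442]
orientation: [0.011, 0.988, 0.126, -0.083]
wrist_force: [11.3, 0.4, -6.2]
gripper_width: 0.0006
```

Call:
send_rows --deltas '[0,-0.1,0,0.02,0,0,0,0,-0.2,0,0.04,0,0,0,0,-0.3,0,0.05,0,0,0,0,-0.4,0,0.07,0,0,0,0,-0.5,0,0.09,0,0,0,0,-0.5,0,0.09,0,0,0,0,-0.5,0,0.09,0,0,0,0,-0.5,0,0.09,0,0,0,0,-0.5,0,0.09,0,0,0,0,-0.5,0,0.09,0,0,0]'

```text
t: 13.2
tool_pos: [0.4571, -0.0251, 0.0445]
orientation: [0.01, 0.989, 0.126, -0.079]
wrist_force: [21.2, 2.8, -13.5]
gripper_width: 0.0005
```

```bash
python3 - <<'E'
from h import *
o=manip.get_obs();print(o['t'],w2j(o['tool_pos']),o['wrist_force'])
f=grab('scene')
a=cv2.cvtColor(f['pixels'],cv2.COLOR_RGB2BGR);cv2.imwrite('pics/s6.png',cv2.resize(a[130:230,290:424],(800,600),interpolation=cv2.INTER_CUBIC))
E
```

```text
13.2 [ 0.027 -0.005  0.045] [ 21.165   2.816 -13.524]
```

View pics/s6.png

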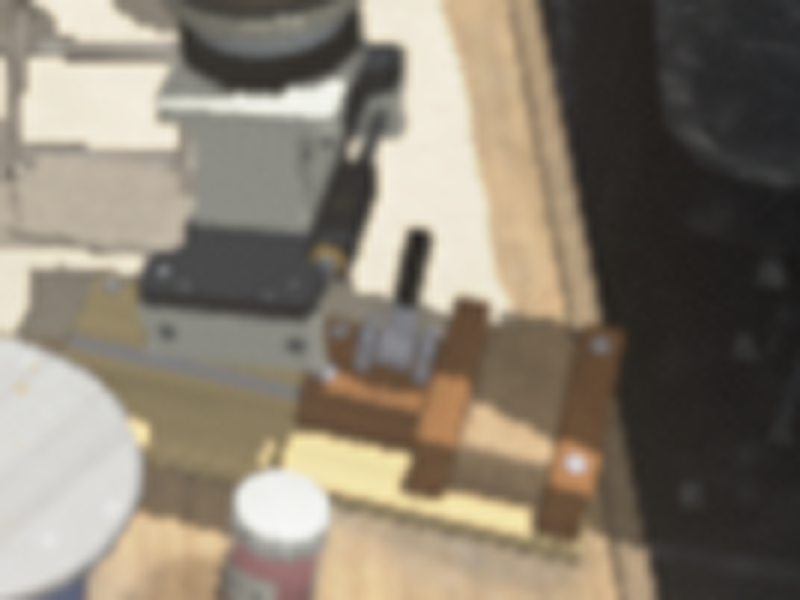

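The block is tight between jaw and stop, the push force is rising at constant position, and the lever is still up. Now I back off and set up for the lever.

```bash
python3 - <<'E'
from h import *
R0=Rt(10);p0=j2w(.0215,-.005,.044)
for p,R in[((.06,-.005,.044),R0),((.08,-.005,.20),R0),((-.023,-.05,.20),Rt())]: delta(j2w(*p),R,p0,R0)
E
```

```text
cm [ 3.792  0.    -0.669] deg [0. 0. 0.]
cm [  3.052   0.    -16.379] deg [0. 0. 0.]
cm [ -7.091   4.5   -14.59 ] deg [-0. 10.  0.]
```

Call:
send_rows --deltas '[0,1.0,0,-0.17,0,0,0,0,2.5,0,-0.44,0,0,0,0,3.8,0,-0.67,0,0,0,0,4,0,-4,0,0,0,0,3.8,0,-9,0,0,0,0,3.5,0,-14,0,0,0,0,3.0,0,-16.4,0,0,0,0,3.0,0,-16.4,0,0,0,0,3.0,0,-16.4,0,0,0,0,3.0,0,-16.4,0,0,0]'

```text
t: 14.25
tool_pos: [0.5042, -0.0126, 0.1989]
orientation: [0.011, 0.988, 0.126, -0.088]
wrist_force: [-0.1, 0.2, -0.3]
gripper_width: 0.0002
```

```bash
python3 - <<'E'
from h import *
o=manip.get_obs();print(o['t'],w2j(o['tool_pos']),o['wrist_force'])
delta(j2w(-.023,-.05,.20),Rt())
f=grab('scene')
a=cv2.cvtColor(f['pixels'],cv2.COLOR_RGB2BGR);cv2.imwrite('pics/s7.png',cv2.resize(a[130:230,290:424],(800,600),interpolation=cv2.INTER_CUBIC))
for z,p in((.055,(-.023,0,.055)),(.111,(-.023,0,.111)),(.111,(-.023,-.01,.111))):print(p,(proj(f,[j2w(*p)])[0]-[290,130])*800/134)
E
```

```text
14.25 [ 0.076 -0.005  0.199] [-0.105  0.191 -0.346]
cm [-9.768  4.524  1.637] deg [-0.033 10.185  0.002]
(-0.023, 0, 0.055) [396.692 339.767]
(-0.023, 0, 0.111) [415.484 241.573]
(-0.023, -0.01, 0.111) [420.063 227.616]
```

View pics/s7.png

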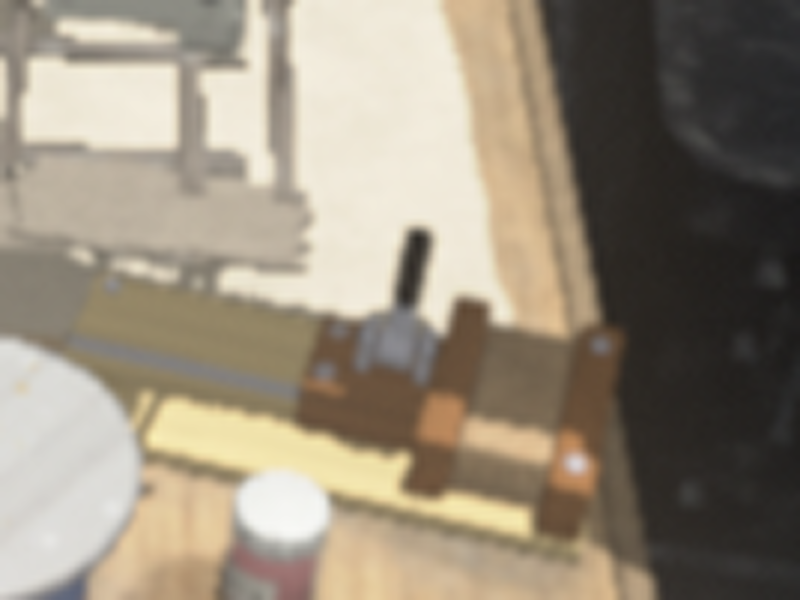

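The jaw stays shut with the hand away, and the lever is up exactly where predicted (tip at s7 (418,232)). I go to its -y side.

Call:
send_rows --deltas '[0,-2,4.5,0.4,0,2,0,0,-5,4.5,1,0,5,0,0,-9.8,4.5,1.6,0,10.1,0,0,-9.8,4.5,1.6,0,10.1,0,0,-9.8,4.5,1.6,0,10.1,0,0,-9.8,4.5,1.6,0,10.1,0,0,-9.8,4.5,1.6,0,10.1,0,0,-9.8,4.5,1.6,0,10.1,0,0,-9.8,4.5,1.6,0,10.1,0,0,-9.8,4.5,1.6,0,10.1,0]'

```text
t: 15.3
tool_pos: [0.4211, -0.0806, 0.2013]
orientation: [-0.0, 0.992, 0.127, 0.001]
wrist_force: [-0.6, 0.6, 0.0]
gripper_width: 0.0003
```

```bash
python3 - <<'E'
from h import *
o=manip.get_obs();print(o['t'],w2j(o['tool_pos']),o['wrist_force'])
delta(j2w(-.023,-.05,.099),Rt())
E
```

```text
15.3 [-0.021 -0.05   0.201] [-0.557  0.584  0.036]
cm [-0.17   0.027 10.227] deg [-0.026 -0.086  0.025]
```

Call:
send_rows --deltas '[0,-0.15,0,4,0,0,0,0,-0.15,0,8,0,0,0,0,-0.15,0,10.2,0,0,0,0,-0.15,0,10.2,0,0,0,0,-0.15,-1,10.2,0,0,0,0,-0.15,-2.2,10.2,0,0,0,0,-0.15,-3.4,10.2,0,0,0,0,-0.15,-4.5,10.2,0,0,0,0,-0.15,-5.6,10.2,0,0,0,0,-0.15,-6.6,10.2,0,0,0]'

```text
t: 16.3
tool_pos: [0.4027, -0.0163, 0.0998]
orientation: [0.0, 0.992, 0.126, 0.001]
wrist_force: [0.4, -2.3, 0.3]
gripper_width: 0.0008
```

Call:
send_rows --deltas '[0,0,0,0,0,0,0,0,0,-0.5,0.5,0,0,0,0,0,-1.0,1.0,0,0,0,0,0,-1.5,1.5,0,0,0,0,0,-2.0,2.0,0,0,0,0,0,-2.2,2.4,0,0,0,0,0,-2.2,2.6,0,0,0,0,0,-2.2,2.7,0,0,0,0,0,-2.2,2.7,0,0,0,0,0,-2.2,2.7,0,0,0]'

```text
t: 17.3
tool_pos: [0.3996, 0.0049, 0.0738]
orientation: [-0.0, 0.992, 0.126, 0.003]
wrist_force: [-2.3, 1.3, 26.3]
gripper_width: 0.0005
```

```bash
python3 - <<'E'
from h import *
o=manip.get_obs();print(o['t'],w2j(o['tool_pos']),o['wrist_force'])
E
```

```text
17.3 [-0.021  0.038  0.074] [-2.287  1.257 26.294]
```

Tip height is about 60 mm and the force is 26 N, so the lever is at its end stop. I retract and check.

Call:
send_rows --deltas '[0,0,0,-1,0,0,0,0,0,0,-4,0,0,0,0,0,0,-8,0,0,0,0,0,0,-12,0,0,0,0,0,5,-16,0,0,0,0,0,10,-16,0,0,0,0,0,15,-16,0,0,0,0,0,20,-16,0,0,0,0,0,20,-16,0,0,0,0,0,20,-16,0,0,0]'

```text
t: 18.3
tool_pos: [0.447, -0.1914, 0.2317]
orientation: [-0.0, 0.992, 0.124, 0.0]
wrist_force: [-0.5, 0.8, 0.4]
gripper_width: 0.0001
```

```bash
python3 - <<'E'
from h import *
o=manip.get_obs();print(o['t'],w2j(o['tool_pos']),o['wrist_force'])
f=grab('scene');g=grab('top')
a=cv2.cvtColor(f['pixels'],cv2.COLOR_RGB2BGR);b=cv2.cvtColor(g['pixels'],cv2.COLOR_RGB2BGR)
cv2.imwrite('pics/s8.png',np.hstack([cv2.resize(a[130:250,290:410],(400,400),interpolation=cv2.INTER_CUBIC),cv2.resize(b[190:310,310:430],(400,400),interpolation=cv2.INTER_CUBIC)]))
for n,z in(('block',.043),('jar',.03),('big_jar',.03),('dish',.01)):
  for q in(f,g):print(n,[(round(x['score'],2),np.round(x['location']),w2j(atz(q,x['location'],z))[:2]) for x in models.search_frame(q,n)[:3]])
E
```

```text
18.3 [-0.024 -0.163  0.232] [-0.488  0.811  0.351]
block [(0.78, array([374., 203.]), array([-0.078,  0.032]))]
block [(0.97, array([383., 284.]), array([-0.08 ,  0.006]))]
jar [(0.86, array([335., 220.]), array([0.005, 0.112])), (0.57, array([288., 350.]), array([0.007, 0.474]))]
jar [(0.76, array([327., 261.]), array([-0.001,  0.116])), (0.55, array([171., 294.]), array([0.012, 0.48 ]))]
big_jar [(0.93, array([220., 204.]), array([0.303, 0.16 ]))]
big_jar [(0.7, array([276., 142.]), array([0.3  , 0.162])), (0.42, array([378., 262.]), array([-0.03 ,  0.002]))]
dish [(0.74, array([249., 195.]), array([0.252, 0.082])), (0.28, array([335., 221.]), array([0.007, 0.098]))]
dish [(0.83, array([310., 160.]), array([0.241, 0.092]))]
```

View pics/s8.png

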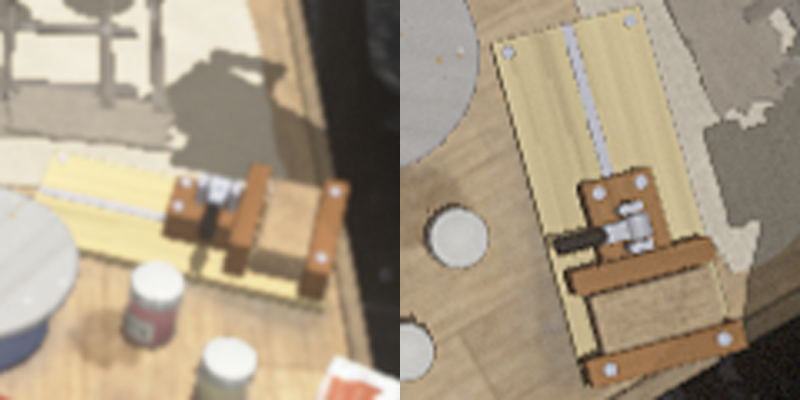

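The lever lies level, the block is square between stop and jaw, and the jar stands upright and clear. Handing in.

```bash
python3 -c "
from station import manip
print(manip.hand_in())"
```

```text
the job is handed in; nothing more can be done
None
```

The block is clamped in the jig, and the job was handed in at about 18.5 s of the 70 s allowed. No verdict is reported after hand-in.

- **Jar:** I lifted it out and stood it upright on the bare table, about 115 mm to the jig's +y side. Both cameras still showed it there at the end.
- **Jaw and block:** I pushed the jaw in with the lever up until the block was hard against the stop. The push force rose from 11 to 21 N without further movement. My last measurement put the block at jig x ≈ -0.078 to -0.080 m (limit -0.0765 m), and it looked square in the picture.
- **Lever:** I folded it down until it met its end, with 26 N on the fingertips, and it lay level in the last two pictures.
- **Dish and larger jar:** The gripper did not go near the dish or the larger jar. The larger jar was found where it stood. The dish positions from the two cameras differ by about 15 mm, but its pixel position in the scene camera is the same as at the start.

**Disagreements:** My jig position from the pictures was good to only a few mm. The jaw's starting face came out about 10 mm nearer the stop than the 50 mm given for fully open. I never read the jaw and lever values directly; I judged them from the forces and pictures.

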